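# Rock the spacer sorting gate over to its other chute

### The job

Seen from the robot, the sorter's left chute is full and shut off, and two spacers are waiting on its tipped-left seesaw gate. Push the empty tray along the bench until it sits under the mouth of the open right-hand chute, then press the gate's raised right-hand tab down until the gate has rocked fully over, so that both waiting spacers roll down into the tray, and end with your hand clear. Do it all by pushing with the fingers: do not grasp or lift anything or touch the spacers, and leave the full chute's spacers and the other things on the bench where they are.

Things in the scene. Friction and masses are not known exactly. Their poses are not given: they have to be found in the camera images.
- sorter: Fixed sorter: grey base 120 (x) by 285 (y from -115 to 170), 8 thick, with a steel seesaw trough and two chutes in line along y. Origin on the bench below the gate's pivot; x away from the robot (yaw within 0.2 rad), y left, z up. The left chute is full, closed by a steel shutter (y = 88, top z = 135). The open right chute, 46 wide, falls from y = -89 to -155.
- gate (a joint): Tilt (rad) of the seesaw gate about a level pivot along the sorter's x, 95 above the bench. Starts near -0.2 (left end down, at its stop); 0 level; +0.2 fully over (right end down, at its stop). Friction hinge: stays where it is left; 1 to 3 N at a tab moves it. The gate is a trough 170 long, 46 wide, side walls 14 high inside.
- gate_tab (a point): Centre of the top face of the gate's right press tab, a flat steel plate 36 (y) by 50 (x), 4 thick, sticking out of the trough's robot-side wall, 48 to the robot side and 65 right of the pivot. It moves with the gate: about 117 above the bench at the start, 92 fully over. A like tab is at the left end. Axes: the gate's.
- mouth (a point): Middle of the floor edge at the lower end of the open right chute, 64 above the bench (underside about 60), at x = 0, y = -155 of the sorter.
- stop (a point): Middle of the top edge of the robot-side face of a fixed steel stop bar, 18 high, along the sorter's y from -100 to -290; this point is at x = 53, y = -210 of the sorter. A tray with its far wall against the bar, centred on this point along y, is in its place under the mouth.
- tray: Empty loose steel tray, 100 (x) by 150 (y) by 40 high, walls and floor 3 thick, 0.2 to 0.45 kg. Origin at the centre of its underside, x away from the robot, y left. It starts 65 to 110 short (robot side) of its place under the mouth, nearly square to the sorter; slides easily, passes under the chute.
- spacer_1: Waiting orange nylon spacer, a tube 26 in diameter and 34 long lying crosswise in the left, lower end of the gate against the shutter; origin at its centre, x along its axis. 20 g; it rolls.
- spacer_2: The second waiting spacer, the same, lying next to spacer_1 on the gate.
- spacer_3: A like spacer in the full left chute, to stay there.
- spacer_4: A like spacer in the full left chute, at its closed end, to stay there.
- jaw: Bystander: stainless curved claw jaw, about 130 long, 14 high, lying flat behind the sorter. Origin near its middle, on the bench.
- pad_a: Bystander: black acetal jaw pad 50 x 26 x 15, lying near the sorter. Origin at the centre of its underside.
- pad_b: Bystander: a second black jaw pad, the same.
- elbow: Bystander: brass 90 degree elbow fitting, legs about 30 long, 26 high. Origin below its corner.
- collar: Bystander: steel collar, 44 outside diameter, 18 high. Origin at the centre of its underside.
- driver: Bystander: black-handled screwdriver, 170 long, lying behind the stop bar. Origin at its middle, on the bench.
Not all that is in view belongs to the job. Leave any yellow look-alike of the spacer_2 alone.

How it is judged:
By the outcome, as a careful person would: the job done as asked, in the order asked, and still so for the second after the job is handed in, with the robot touching nothing.
It also fails if it takes over 48 s, if anything falls off the work surface, if the arm or the gripper's body presses on something with over 40 N, if the wrist force passes 120 N, or if a joint passes its speed limit or range.

### The arm

A 6-joint arm with a two-finger parallel gripper is mounted at the origin on the work surface. World frame = base frame: x ahead of the robot, y to its left, z up, the work surface at z = 0. Lengths are in mm, angles in rad, forces in N, time in s.
With the tool pointing down it reaches from about 425 to 950 mm from the base axis. Payload 3.5 kg.
Tool frame: the origin (TCP) lies midway between the tips of the shut fingers; the grasp point (between the pads) lies behind it (bot.hold_point_z is the y of the grasp point in the tool frame, in mm); y points along the fingers, x is the direction in which the jaws open and shut, and the axes are right-handed (so a half turn about y gives the same grasp; the last joint's range is limited). The gripper opens to 85 mm and grips with 20 to 120 N. Pads are 22 mm wide; open, the fingers measure 114 mm over their backs; the gripper's body (76 mm by 85 mm) begins 54 mm behind the grasp point. The pads swing forward as they close: fully open they stand 13 mm farther back than shut.
Start: joints at [0.981, 0.286, 1.577, -0, 1.279, -0.15], TCP at [287.35, 610.767, 231.325] pointing down, gripper open.
Joint ranges: [-2.77, 2.77], [-0.9, 2.22], [0.21, 2.48], [-1.53, 4.67], [0.24, 2.81], [-2.84, 2.84]. Speed limits (rad/s): [2.79, 2.79, 3.14, 3.14, 3.14, 3.14].

### API

Orientations are given as a rotation vector (axis times angle).
In Python, from workcell import bot, viewer gives the robot as it stands.
- The arm moves only by the tool send_rows, never from a script. Its argument "increments" is a list of rows, each an object with "delta_pos": the shift along the tool's x, y, z in mm, a list of three; "turn": the turn about the tool's y in degrees; "grip": the closure, from -1 (fully open) to 1 (shut), so that 0 is half open. In form: [{"delta_pos": [dx, dy, dz], "turn": turn, "grip": grip}, ...]. A call has 1 to 12 rows; each row is the pose to reach, as a shift and turn from the pose commanded when the call began, along the tool's axes at that moment; what a row does not reach only later rows make up. A row lasts 1/10 s, in which the tool goes at most 50 mm and 8.59 degrees, less where a joint would pass 70% of its speed; a pose out of reach is approached as far as the arm can. A call with a gripper value outside its range is refused whole. The fingers move at their own pace and stop on an object; the grip force is fixed at half the most. Time passes only in rows, so rows that repeat a pose let the fingers close. It gives the time, the measured TCP pose, the force and the opening at its end, in the units of the state.
- bot.get_state(): the state, without advancing time (a new reading comes with each control period).
- viewer.read_camera(name): name is "side" or "top" or "wrist"; returns the picture (420x560x3 uint8, red, green, blue); there is no depth.
- viewer.get_calibration(name): a dict with "K" (3x3 intrinsics, pixels), "k1" (the pictures are not rectified: a ray, as slopes to the right and down, at radius r is drawn at 1 + k1 r^2 times it, then the intrinsics apply), "cam_to_world" (4x4, takes a point from camera to world coordinates). Camera axes: x right, y down, z forward; pixel columns grow to the right and rows downward; lengths in mm; the calibration is good to about 2 mm. A picture is of the moment at which its call begins: read the wrist's pose just before it. get_calibration takes no time and is no camera call; for the wrist camera it gives the pose at the moment of the call.
- bot.close_job(): hands the job in, once; it reports no verdict.
The state is a dict: "time": time; "q": joint angles; "joint_vel": joint speeds; "tau": joint torques, N m; "tcp_pos": TCP position; "orientation": TCP orientation; "contact_force": force on the tool from outside, world axes, zero at the start; "moment": the same for the moment, N m; "gripper_width": finger opening in mm.
Only numpy, scipy, OpenCV 4.12 (cv2) and the standard library are available. Lean on these libraries where they do the work, as an engineer would, in place of code of your own. Each camera call takes 0.05 s, during which the arm holds its last target.

## Working session

There is one attempt and no reset: what is moved stays moved. The work goes in short steps, Python scripts to look and compute and a tool call to move; the robot and the scene stay as the last step left them, time stands still between calls to the robot, and variables do not carry over. Pictures are saved under pics/ and viewed, and the job is handed in when it is done.

Besides the shell and the picture viewer there is one more tool, called after ">>>" as name([rows], argument=value, ...), one row to a line, values as JSON. send_rows: Moves the arm, as the interface text tells. Its arguments: {"type":"object","properties":{"increments":{"type":"array"}},"required":["increments"]}

```bash
ls; mkdir -p pics; python3 - <<'E'
from workcell import bot, viewer
import cv2
s=bot.get_state();print(s, bot.hold_point_z)
for n in("side","top"):
    im=viewer.read_camera(n);cv2.imwrite(f"pics/{n}0.png",im[:,:,::-1])
    c=viewer.get_calibration(n);print(n,c)
E
```

```text
pics
{'time': 0.0, 'q': array([ 9.81034020e-01,  2.87176031e-01,  1.57822149e+00, -2.23957779e-05,
        1.27855259e+00, -1.50011186e-01]), 'joint_vel': array([-1.61878406e-03,  9.94008092e-04,  9.75109166e-05,  2.83293118e-03,
        1.06629377e-03,  2.37679012e-03]), 'tau': array([ 2.70867122e-04, -4.06000650e+01, -2.92621458e+01, -1.50534015e-04,
        5.76405495e-03,  1.47662712e-05]), 'tcp_pos': array([286.96787428, 610.22680896, 229.91615783]), 'orientation': array([-1.38671372, -0.87784243,  0.88136869]), 'contact_force': array([0.12626357, 0.32432878, 0.30678667]), 'moment': array([-0.02127028,  0.04614186, -0.00578823]), 'gripper_width': 85.41702852924043} -18.700000000000003
side {'K': array([[488.47674134,   0.        , 283.97230868],
       [  0.        , 488.47674134, 214.68421258],
       [  0.        ,   0.        ,   1.        ]]), 'k1': 0.041287197928728876, 'cam_to_world': array([[ 8.80685467e-01, -2.21256501e-01,  4.18853996e-01,
         2.26537320e+02],
       [-4.73605929e-01, -4.29028133e-01,  7.69176368e-01,
        -7.37966357e+02],
       [ 9.51487612e-03, -8.75774185e-01, -4.82627232e-01,
         5.61144422e+02],
       [ 0.00000000e+00,  0.00000000e+00,  0.00000000e+00,
         1.00000000e+00]])}
top {'K': array([[432.83165548,   0.        , 283.10773384],
       [  0.        , 432.83165548, 217.16899898],
       [  0.        ,   0.        ,   1.        ]]), 'k1': 0.024628443236169827, 'cam_to_world': array([[-2.62702541e-02, -9.96075544e-01,  8.45185504e-02,
         5.37023466e+02],
       [-9.99601690e-01,  2.70469503e-02,  8.05758514e-03,
        -3.78183918e+01],
       [-1.03119325e-02, -8.42732110e-02, -9.96389326e-01,
         8.92972993e+02],
       [ 0.00000000e+00,  0.00000000e+00,  0.00000000e+00,
         1.00000000e+00]])}
```

View pics/side0.png

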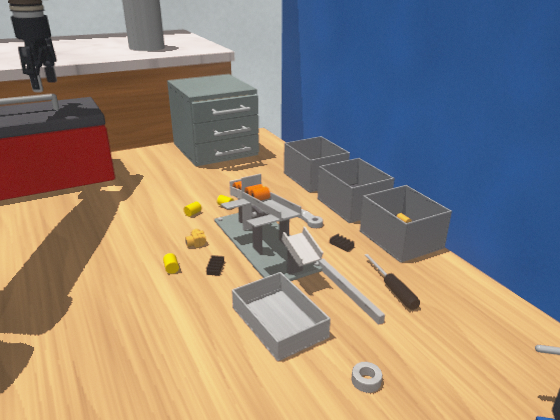

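View pics/top0.png

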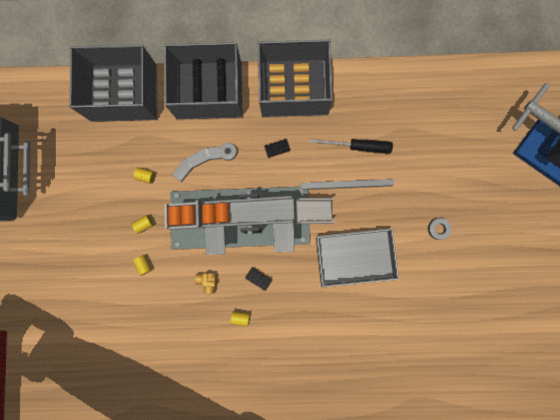

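The side view shows the tray (~280,312), the gate with orange spacers (~260,192) and the collar (367,376). The top view shows the tray at (358,257), the stop bar from (303,184) to (393,182), the right tab at (284,236), the left tab at (215,238), and the waiting spacers at (209/222,212). I'll enlarge this to measure.

```bash
cat > h.py <<'E'
import numpy as np, cv2
from workcell import bot, viewer
def cal(n): return viewer.get_calibration(n)
def ray(c,uv):
    K=c["K"]; d=np.array([c["k1"],0,0,0,0.])
    p=cv2.undistortPoints(np.array(uv,float).reshape(-1,1,2),K,d).reshape(-1,2)
    r=np.c_[p,np.ones(len(p))]@c["cam_to_world"][:3,:3].T
    return c["cam_to_world"][:3,3],r
def plane(c,uv,z):
    o,r=ray(c,uv); return o+r*((z-o[2])/r[:,2])[:,None]
def proj(c,P):
    T=np.linalg.inv(c["cam_to_world"]);P=np.atleast_2d(np.array(P,float))
    return cv2.projectPoints(P,cv2.Rodrigues(T[:3,:3])[0],T[:3,3],c["K"],np.array([c["k1"],0,0,0,0.]))[0].reshape(-1,2)
E
python3 - <<'E'
import cv2
im=cv2.imread("pics/top0.png")
cv2.imwrite("pics/top0a.png",cv2.resize(im[165:265,160:320],None,fx=5,fy=5,interpolation=cv2.INTER_CUBIC))
cv2.imwrite("pics/top0b.png",cv2.resize(im[165:305,270:460],None,fx=4,fy=4,interpolation=cv2.INTER_CUBIC))
E
```

```text
(no output)
```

View pics/top0a.png

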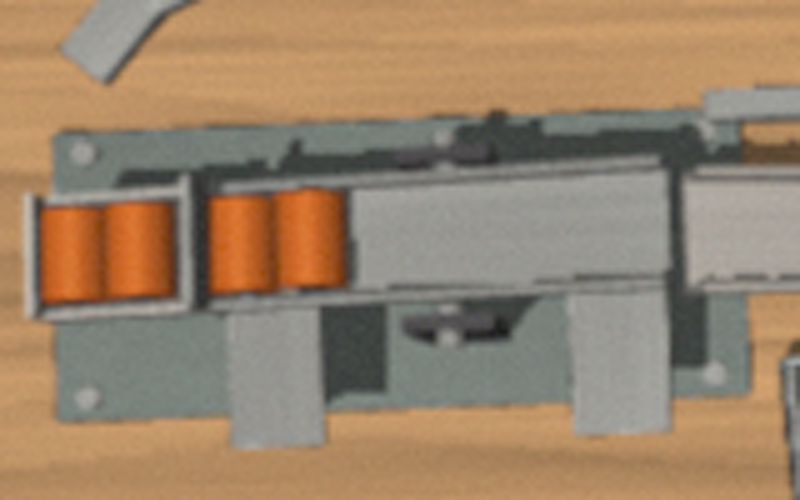

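View pics/top0b.png

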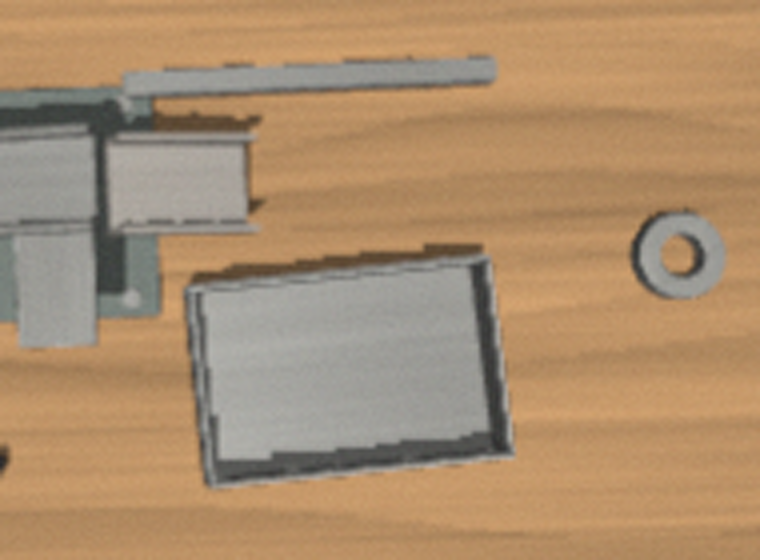

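```bash
cat > m1.py <<'E'
from h import *
c=cal("top")
A=lambda l:[(160+(x-2)/5,165+(y-2)/5) for x,y in l]
B=lambda l:[(270+(x-1.5)/4,165+(y-1.5)/4) for x,y in l]
np.set_printoptions(precision=1,suppress=True)
base=plane(c,A([(55,133),(57,420),(748,392),(740,112)]),8);print("base",base)
bar=plane(c,B([(124,97),(495,82)]),18);print("bar",bar)
d=bar[0]-bar[1];print("bar yaw",np.arctan2(-d[0],d[1]),np.linalg.norm(d))
e=base[1]-base[2];print("base yaw",np.arctan2(-e[0],e[1]),np.linalg.norm(e))
t=plane(c,B([(187,288),(487,256),(513,455),(210,487)]),40);print("tray",t,t.mean(0))
f=t[3]-t[2];g=t[0]-t[1];print("tray yaw",np.arctan2(-f[0],f[1]),np.arctan2(-g[0],g[1]),np.linalg.norm(f))
tab=plane(c,A([(568,293),(668,293),(672,432),(574,434)]),117);print("tab",tab,tab.mean(0))
m=plane(c,B([(248,143),(248,225)]),64);print("mouth",m,m.mean(0))
yaw=np.arctan2(-d[0],d[1]);R=np.array([[np.cos(yaw),-np.sin(yaw)],[np.sin(yaw),np.cos(yaw)]])
# bar ends are at y=-100,-290 x=53
o1=bar.mean(0)[:2]-R@[53,-195]
o2=base[:,:2].mean(0)-R@[0,27.5];o3=m.mean(0)[:2]-R@[0,-155];o4=tab.mean(0)[:2]-R@[-48+0,-65]
print("origins bar,base,mouth,tab",o1,o2,o3,o4)
E
python3 m1.py
```

```text
base [[672.2 200.1   8. ]
 [553.9 199.8   8. ]
 [557.8 -82.5   8. ]
 [673.1 -82.8   8. ]]
bar [[ 668.1  -68.    18. ]
 [ 670.5 -256.5   18. ]]
bar yaw 0.012486747369724693 188.5740575522222
base yaw 0.013614204994149948 282.31913739148627
tray [[ 569.2  -95.4   40. ]
 [ 581.  -243.    40. ]
 [ 483.9 -250.9   40. ]
 [ 472.1 -103.3   40. ]] [ 526.5 -173.2   40. ]
tray yaw 0.07999775929118434 0.07998016764802163 148.0483988984073
tab [[592.5 -13.5 117. ]
 [591.5 -49.4 117. ]
 [541.7 -49.4 117. ]
 [541.9 -14.4 117. ]] [566.9 -31.7 117. ]
mouth [[ 637.2 -125.4   64. ]
 [ 597.7 -124.    64. ]] [ 617.5 -124.7   64. ]
origins bar,base,mouth,tab [613.9  32.1] [614.6  31.2] [615.5  30.3] [614.1  33.9]
```

```bash
cat > st.py <<'E'
from h import *
np.set_printoptions(precision=2,suppress=True)
s=bot.get_state();R=cv2.Rodrigues(np.array(s["orientation"]))[0]
print("t",s["time"],"tcp",s["tcp_pos"],"F",s["contact_force"],"w",s["gripper_width"],"\nq",s["q"]);print(R)
E
python3 st.py
cat > to.py <<'E'
import sys
from h import *
np.set_printoptions(precision=1,suppress=True)
s=bot.get_state();R=cv2.Rodrigues(np.array(s["orientation"]))[0]
a=list(map(float,sys.argv[1:]))
for i in range(0,len(a),3):print(a[i:i+3],R.T@(np.array(a[i:i+3])-s["tcp_pos"]))
E
python3 to.py 420 250 220  445 -187 220 445 -187 6
```

```text
t 0.1 tcp [287.02 610.27 230.05] F [-0.39 -0.29 -0.05] w 85.47434722545371 
q [ 0.98  0.29  1.58 -0.    1.28 -0.15]
[[ 0.43 -0.   -0.9 ]
 [ 0.9  -0.    0.43]
 [-0.   -1.    0.  ]]
[420.0, 250.0, 220.0] [-269.4   10.5 -273.7]
[445.0, -187.0, 220.0] [-654.1   11.3 -482.4]
[445.0, -187.0, 6.0] [-653.7  225.3 -482.4]
```

>>> send_rows([
  {"delta_pos": [-45,2,-46],"turn": -4,"grip": -1},
  {"delta_pos": [-90,4,-91],"turn": -9,"grip": -1},
  {"delta_pos": [-135,5,-137],"turn": -13,"grip": -1},
  {"delta_pos": [-180,7,-182],"turn": -17,"grip": -1},
  {"delta_pos": [-225,9,-228],"turn": -22,"grip": -1},
  {"delta_pos": [-269,10,-274],"turn": -26,"grip": -1},
  {"delta_pos": [-269,10,-274],"turn": -26,"grip": -1},
  {"delta_pos": [-269,10,-274],"turn": -26,"grip": -1},
  {"delta_pos": [-269,10,-274],"turn": -26,"grip": -1},
])

```text
time: 1.0
tcp_pos: [421.6, 247.4, 220.8]
orientation: [-1.206, -1.215, 1.217]
contact_force: [-0.1, 0.9, -0.1]
gripper_width: 85.5
```

```bash
python3 st.py; python3 to.py 445 -187 220 445 -187 6
```

```text
t 1.0 tcp [421.63 247.37 220.77] F [-0.1   0.9  -0.13] w 85.54853021570342 
q [ 0.32 -0.12  2.03 -0.    1.23 -1.26]
[[-0.01 -0.   -1.  ]
 [ 1.   -0.   -0.01]
 [-0.   -1.    0.  ]]
[445.0, -187.0, 220.0] [-434.6    1.3  -19.6]
[445.0, -187.0, 6.0] [-434.3  215.3  -19.7]
```

>>> send_rows([
  {"delta_pos": [-50,0,-2],"turn": 0,"grip": -1},
  {"delta_pos": [-100,0,-4],"turn": 0,"grip": -1},
  {"delta_pos": [-150,0,-7],"turn": 0,"grip": -1},
  {"delta_pos": [-200,0,-9],"turn": 0,"grip": -1},
  {"delta_pos": [-250,0,-12],"turn": 0,"grip": -1},
  {"delta_pos": [-300,0,-14],"turn": 0,"grip": -1},
  {"delta_pos": [-350,0,-17],"turn": 0,"grip": -1},
  {"delta_pos": [-400,0,-19],"turn": 0,"grip": -1},
  {"delta_pos": [-435,0,-20],"turn": 0,"grip": -1},
  {"delta_pos": [-435,20,-20],"turn": 0,"grip": -1},
  {"delta_pos": [-435,60,-20],"turn": 0,"grip": -1},
  {"delta_pos": [-435,100,-20],"turn": 0,"grip": -1},
])

```text
time: 2.2
tcp_pos: [447.6, -184.1, 120.8]
orientation: [-1.205, -1.22, 1.219]
contact_force: [0.2, -0.2, -0.8]
gripper_width: 85.2
```

```bash
python3 st.py; python3 to.py 442 -187 6; python3 - <<'E'
from h import *
im=viewer.read_camera("side");cv2.imwrite("pics/side1.png",im[:,:,::-1])
E
```

```text
t 2.2 tcp [ 447.61 -184.12  120.82] F [ 0.21 -0.18 -0.8 ] w 85.20189819293762 
q [-0.6  -0.02  2.13  0.    1.03 -2.19]
[[-0.01  0.   -1.  ]
 [ 1.   -0.   -0.01]
 [-0.   -1.   -0.  ]]
[442.0, -187.0, 6.0] [ -2.7 114.8   5.9]
```

View pics/side1.png

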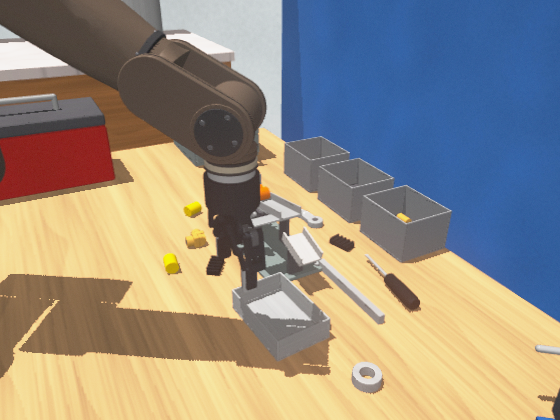

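The fingers stand at about (245,260), behind the tray's near wall at (238,290), with clear bench below them. I'll descend.

>>> send_rows([
  {"delta_pos": [-3,20,6],"turn": 0,"grip": -1},
  {"delta_pos": [-3,60,6],"turn": 0,"grip": -1},
  {"delta_pos": [-3,100,6],"turn": 0,"grip": -1},
  {"delta_pos": [-3,115,6],"turn": 0,"grip": -1},
  {"delta_pos": [-3,115,6],"turn": 0,"grip": -1},
])

```text
time: 2.75
tcp_pos: [439.2, -185.2, 4.1]
orientation: [-1.196, -1.218, 1.22]
contact_force: [0.1, -0.0, 0.5]
gripper_width: 85.4
```

```bash
python3 st.py; python3 to.py 555 -187 6; python3 - <<'E'
from h import *
im=viewer.read_camera("side");cv2.imwrite("pics/side2.png",im[:,:,::-1])
im=viewer.read_camera("top");cv2.imwrite("pics/top2.png",im[:,:,::-1])
E
```

```text
t 2.75 tcp [ 439.24 -185.15    4.13] F [ 0.11 -0.    0.47] w 85.38149044199538 
q [-0.61  0.18  2.18  0.    0.78 -2.2 ]
[[-0.01 -0.01 -1.  ]
 [ 1.    0.   -0.01]
 [ 0.   -1.    0.01]]
[555.0, -187.0, 6.0] [  -3.5   -2.5 -115.7]
```

View pics/side2.png

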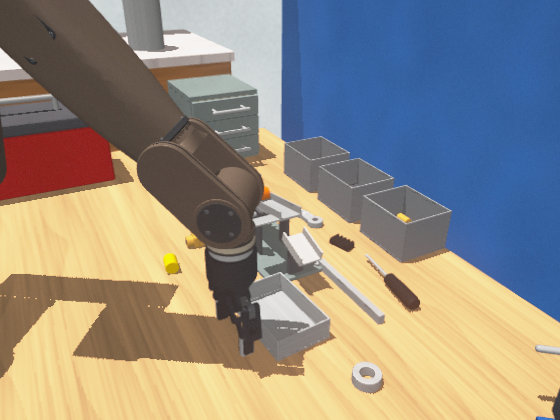

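View pics/top2.png

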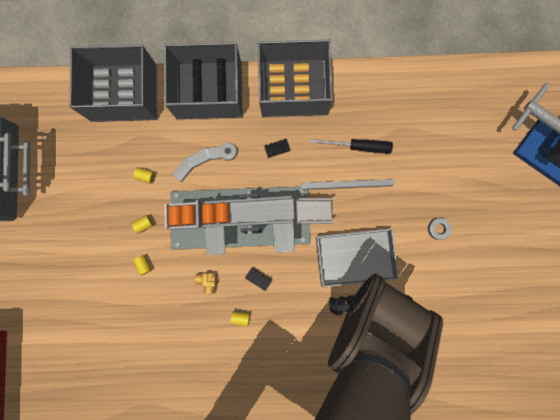

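The fingers are down at the near side of the tray, whose near wall is unmoved at (320-397,283). I'll push slowly.

>>> send_rows([
  {"delta_pos": [-2,-2,-8],"turn": 0,"grip": -1},
  {"delta_pos": [-2,-2,-16],"turn": 0,"grip": -1},
  {"delta_pos": [-2,-2,-24],"turn": 0,"grip": -1},
  {"delta_pos": [-2,-2,-32],"turn": 0,"grip": -1},
  {"delta_pos": [-2,-2,-40],"turn": 0,"grip": -1},
  {"delta_pos": [-2,-2,-48],"turn": 0,"grip": -1},
  {"delta_pos": [-2,-2,-56],"turn": 0,"grip": -1},
  {"delta_pos": [-2,-2,-64],"turn": 0,"grip": -1},
  {"delta_pos": [-2,-2,-72],"turn": 0,"grip": -1},
  {"delta_pos": [-2,-2,-80],"turn": 0,"grip": -1},
  {"delta_pos": [-2,-2,-88],"turn": 0,"grip": -1},
  {"delta_pos": [-2,-2,-92],"turn": 0,"grip": -1},
])

```text
time: 4.05
tcp_pos: [534.0, -187.9, 8.3]
orientation: [-1.204, -1.22, 1.219]
contact_force: [-3.7, -0.1, 3.4]
gripper_width: 85.2
```

```bash
python3 st.py; python3 - <<'E'
from h import *
im=viewer.read_camera("top")[:,:,::-1];cv2.imwrite("pics/top3.png",cv2.resize(im[165:305,270:460],None,fx=4,fy=4,interpolation=cv2.INTER_CUBIC))
E
```

```text
t 4.05 tcp [ 533.96 -187.87    8.34] F [-3.67 -0.06  3.37] w 85.20386762988221 
q [-0.52  0.34  1.97  0.    0.83 -2.1 ]
[[-0.01  0.   -1.  ]
 [ 1.   -0.   -0.01]
 [-0.   -1.   -0.  ]]
```

View pics/top3.png

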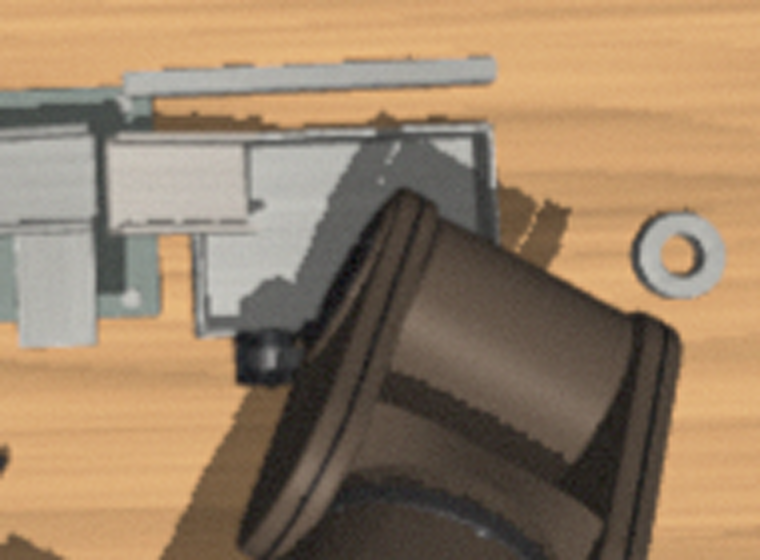

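The tray is now square to the bar and passing under the chute, with its far-right corner at (490,125) in the crop and its near-left corner at (198,333).

```bash
python3 - <<'E'
from h import *
c=cal("top");print(plane(c,[(270+(x-1.5)/4,165+(y-1.5)/4) for x,y in [(490,125),(198,333),(250,133)]],40).round(1))
E
```

```text
[[ 645.8 -247.6   40. ]
 [ 547.  -100.    40. ]
 [ 645.1 -129.1   40. ]]
```

>>> send_rows([
  {"delta_pos": [-1,0,-6],"turn": 0,"grip": -1},
  {"delta_pos": [-2,0,-12],"turn": 0,"grip": -1},
  {"delta_pos": [-3,0,-17],"turn": 0,"grip": -1},
  {"delta_pos": [-3.5,0,-20],"turn": 0,"grip": -1},
  {"delta_pos": [-3.5,0,-22],"turn": 0,"grip": -1},
])

```text
time: 4.6
tcp_pos: [555.3, -191.1, 8.2]
orientation: [-1.203, -1.22, 1.219]
contact_force: [-2.0, -0.2, 0.4]
gripper_width: 85.1
```

>>> send_rows([
  {"delta_pos": [0,0,-1],"turn": 0,"grip": -1},
  {"delta_pos": [0,0,-2],"turn": 0,"grip": -1},
])

```text
time: 4.8
tcp_pos: [556.9, -190.9, 8.2]
orientation: [-1.203, -1.219, 1.219]
contact_force: [-1.0, -0.1, -1.5]
gripper_width: 85.5
```

>>> send_rows([
  {"delta_pos": [0,0,-1],"turn": 0,"grip": -1},
  {"delta_pos": [0,0,-2],"turn": 0,"grip": -1},
])

```text
time: 5.0
tcp_pos: [558.7, -190.8, 8.2]
orientation: [-1.202, -1.219, 1.22]
contact_force: [-3.9, -0.6, -0.5]
gripper_width: 85.5
```

```bash
python3 st.py; python3 - <<'E'
from h import *
im=viewer.read_camera("top")[:,:,::-1];cv2.imwrite("pics/top4.png",cv2.resize(im[165:305,270:460],None,fx=4,fy=4,interpolation=cv2.INTER_CUBIC))
E
```

```text
t 5.0 tcp [ 558.67 -190.77    8.23] F [-3.9  -0.56 -0.48] w 85.50392827735624 
q [-0.5   0.38  1.91 -0.    0.85 -2.09]
[[-0.01 -0.   -1.  ]
 [ 1.    0.   -0.01]
 [ 0.   -1.    0.  ]]
```

View pics/top4.png

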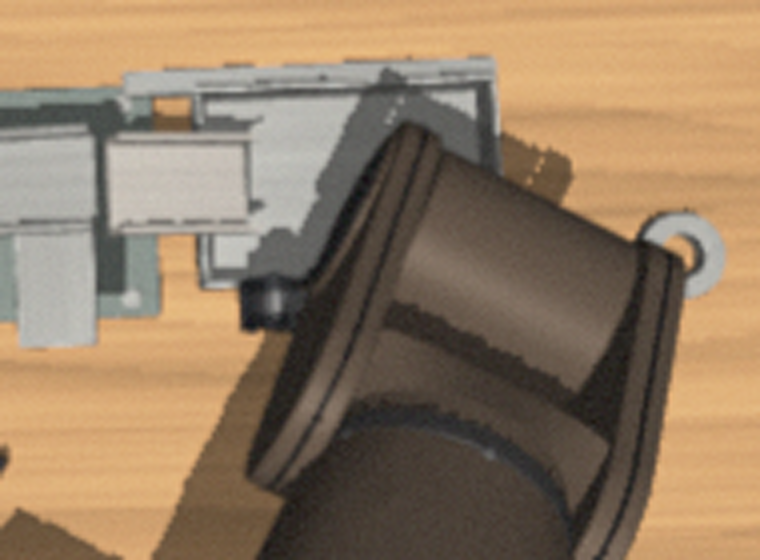

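The far wall is at or almost at the bar, its edge meeting the bar at about y=83 in the crop. I'll continue in small steps until the force rises.

>>> send_rows([
  {"delta_pos": [0,0,-1],"turn": 0,"grip": -1},
  {"delta_pos": [0,0,-2],"turn": 0,"grip": -1},
])

```text
time: 5.25
tcp_pos: [558.6, -190.7, 8.2]
orientation: [-1.197, -1.215, 1.222]
contact_force: [-12.0, -0.5, 8.1]
gripper_width: 85.4
```

The force rose to 12 N with no further motion, so the tray is seated. I'll back off, rise and shut the fingers.

>>> send_rows([
  {"delta_pos": [0,0,5],"turn": 0,"grip": -1},
  {"delta_pos": [0,0,25],"turn": 0,"grip": -1},
  {"delta_pos": [0,0,55],"turn": 0,"grip": -1},
  {"delta_pos": [0,-40,60],"turn": 0,"grip": -1},
  {"delta_pos": [0,-90,60],"turn": 0,"grip": -1},
  {"delta_pos": [0,-140,60],"turn": 0,"grip": 1},
  {"delta_pos": [0,-190,60],"turn": 0,"grip": 1},
  {"delta_pos": [0,-200,80],"turn": 0,"grip": 1},
  {"delta_pos": [0,-200,90],"turn": 0,"grip": 1},
  {"delta_pos": [0,-200,90],"turn": 0,"grip": 1},
  {"delta_pos": [0,-200,90],"turn": 0,"grip": 1},
])

```text
time: 6.35
tcp_pos: [470.3, -191.6, 206.4]
orientation: [-1.2, -1.219, 1.219]
contact_force: [-0.1, -0.6, 0.2]
gripper_width: 0.3
```

```bash
python3 st.py; python3 - <<'E'
from h import *
im=viewer.read_camera("top")[:,:,::-1];cv2.imwrite("pics/top5.png",cv2.resize(im[165:305,270:460],None,fx=4,fy=4,interpolation=cv2.INTER_CUBIC))
im=viewer.read_camera("side");cv2.imwrite("pics/side5.png",im[:,:,::-1])
E
```

```text
t 6.35 tcp [ 470.25 -191.63  206.37] F [-0.06 -0.62  0.18] w 0.3183786973626506 
q [-0.59 -0.06  2.    0.    1.2  -2.17]
[[-0.01 -0.   -1.  ]
 [ 1.    0.   -0.01]
 [ 0.   -1.    0.  ]]
```

View pics/top5.png

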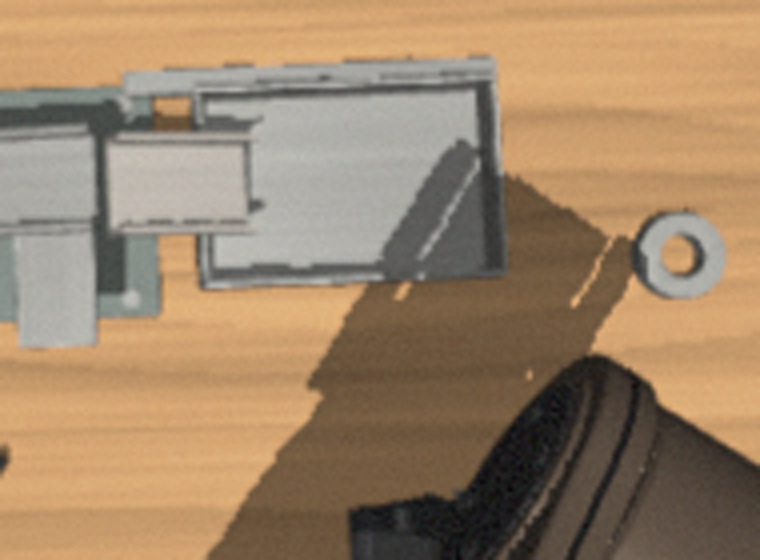

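View pics/side5.png

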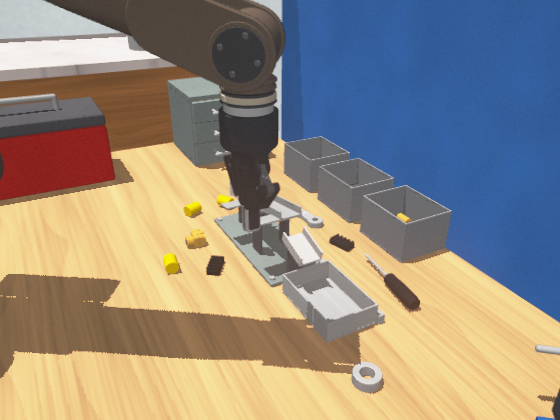

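The tray sits square against the bar: near corners (205,288) and (507,272), far side at y≈85, with the chute mouth over its left part. Next I'll check its centring and work out the move to the tab.

```bash
python3 - <<'E'
from h import *
c=cal("top");p=plane(c,[(270+(x-1.5)/4,165+(y-1.5)/4) for x,y in [(205,288),(507,272),(196,92),(497,80)]],40);print(p.round(1),p.mean(0))
E
python3 to.py 520 -32 190 563 -33 150 563 -33 121
```

```text
[[ 568.9 -104.2   40. ]
 [ 572.9 -252.4   40. ]
 [ 666.4 -103.    40. ]
 [ 668.1 -252.1   40. ]] [ 619.07959075 -177.92935188   40.        ]
[520.0, -32.0, 190.0] [159.   16.6 -51.7]
[563.0, -33.0, 150.0] [157.3  56.5 -94.8]
[563.0, -33.0, 121.0] [157.2  85.5 -94.8]
```

Tray centre is (619,-178) against a target of (620,-177), so it is in place. I'll move above the tab.

>>> send_rows([
  {"delta_pos": [20,0,-5],"turn": 0,"grip": 1},
  {"delta_pos": [60,2,-20],"turn": 0,"grip": 1},
  {"delta_pos": [100,6,-35],"turn": 0,"grip": 1},
  {"delta_pos": [140,12,-60],"turn": 0,"grip": 1},
  {"delta_pos": [157,25,-85],"turn": 0,"grip": 1},
  {"delta_pos": [157,40,-95],"turn": 0,"grip": 1},
  {"delta_pos": [157,57,-95],"turn": 0,"grip": 1},
  {"delta_pos": [157,57,-95],"turn": 0,"grip": 1},
  {"delta_pos": [157,57,-95],"turn": 0,"grip": 1},
])

```text
time: 7.35
tcp_pos: [563.3, -33.6, 150.1]
orientation: [-1.2, -1.218, 1.22]
contact_force: [-0.2, 0.1, 0.8]
gripper_width: -0.0
```

```bash
python3 st.py; python3 to.py 563 -33 121; python3 - <<'E'
from h import *
im=viewer.read_camera("side")[:,:,::-1];cv2.imwrite("pics/side6.png",cv2.resize(im[120:340,180:400],None,fx=2.7,fy=2.7,interpolation=cv2.INTER_CUBIC))
im=viewer.read_camera("wrist");cv2.imwrite("pics/wrist6.png",im[:,:,::-1])
E
```

```text
t 7.35 tcp [563.32 -33.56 150.11] F [-0.18  0.13  0.83] w -0.0017482934423403416 
q [-0.24  0.13  1.92  0.    1.1  -1.82]
[[-0.01 -0.   -1.  ]
 [ 1.    0.   -0.01]
 [ 0.   -1.    0.  ]]
[563.0, -33.0, 121.0] [ 0.5 29.1  0.2]
```

View pics/side6.png

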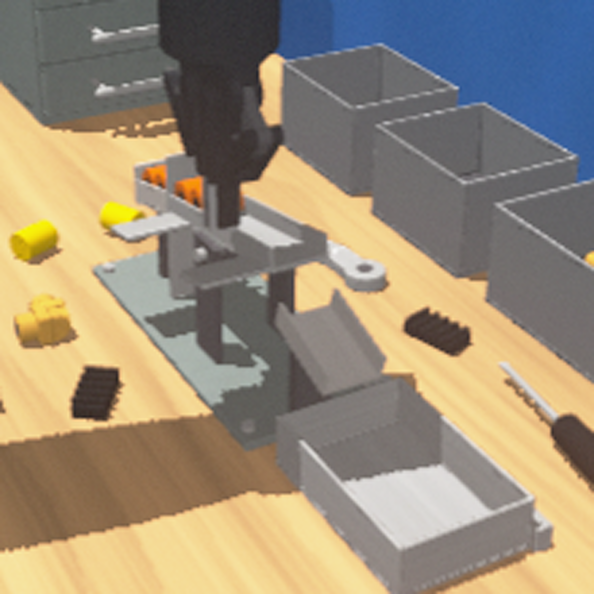

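View pics/wrist6.png

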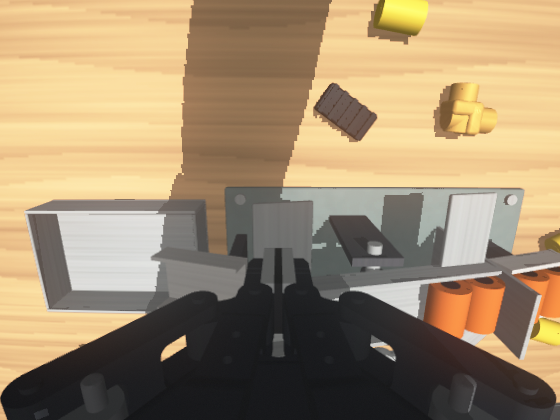

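The shut fingertips are over the right tab (wrist view: tab at x 253–313, tips at x 250–315), clear of the trough wall. I'll press down.

>>> send_rows([
  {"delta_pos": [0,15,0],"turn": 0,"grip": 1},
  {"delta_pos": [0,26,0],"turn": 0,"grip": 1},
  {"delta_pos": [0,30,0],"turn": 0,"grip": 1},
  {"delta_pos": [0,34,0],"turn": 0,"grip": 1},
  {"delta_pos": [0,37,0],"turn": 0,"grip": 1},
  {"delta_pos": [0,40,0],"turn": 0,"grip": 1},
])

```text
time: 8.05
tcp_pos: [564.1, -34.1, 111.6]
orientation: [-1.204, -1.22, 1.22]
contact_force: [-0.4, -0.9, 2.2]
gripper_width: 0.2
```

>>> send_rows([
  {"delta_pos": [0,3,0],"turn": 0,"grip": 1},
  {"delta_pos": [0,6,0],"turn": 0,"grip": 1},
  {"delta_pos": [0,9,0],"turn": 0,"grip": 1},
  {"delta_pos": [0,11,0],"turn": 0,"grip": 1},
  {"delta_pos": [0,11,0],"turn": 0,"grip": 1},
])

```text
time: 8.55
tcp_pos: [563.8, -33.7, 100.0]
orientation: [-1.202, -1.22, 1.219]
contact_force: [0.7, -0.4, 0.5]
gripper_width: -0.2
```

```bash
python3 st.py;  python3 - <<'E'
from h import *
im=viewer.read_camera("side")[:,:,::-1];cv2.imwrite("pics/side7.png",cv2.resize(im[120:340,180:400],None,fx=2.7,fy=2.7,interpolation=cv2.INTER_CUBIC))
E
```

```text
t 8.55 tcp [563.78 -33.73 100.04] F [ 0.72 -0.37  0.53] w -0.22822577052023735 
q [-0.24  0.19  1.95  0.    1.   -1.82]
[[-0.01  0.   -1.  ]
 [ 1.    0.   -0.01]
 [ 0.   -1.   -0.  ]]
```

View pics/side7.png

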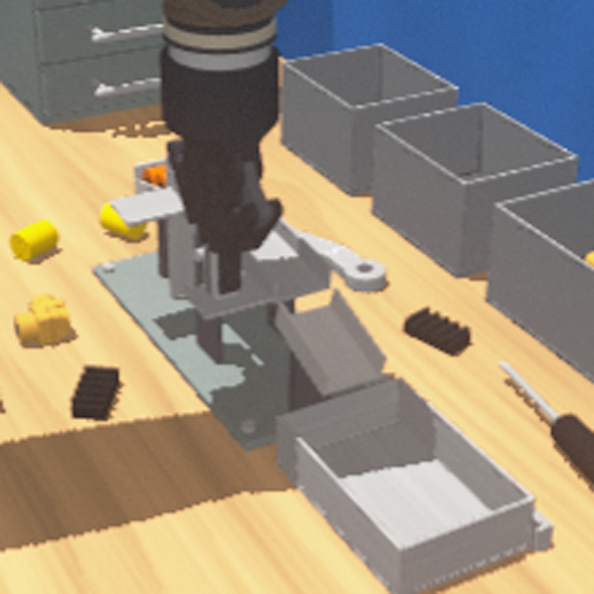

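The gate is rocking: the right tab is now at about (235,290) and the left tab is rising at (145,207). I'll continue to the stop.

>>> send_rows([
  {"delta_pos": [0,2,0],"turn": 0,"grip": 1},
  {"delta_pos": [0,4,0],"turn": 0,"grip": 1},
  {"delta_pos": [0,6,0],"turn": 0,"grip": 1},
])

```text
time: 8.9
tcp_pos: [563.7, -33.8, 94.1]
orientation: [-1.203, -1.219, 1.22]
contact_force: [0.3, -0.6, 0.9]
gripper_width: 0.0
```

>>> send_rows([
  {"delta_pos": [0,1,0],"turn": 0,"grip": 1},
  {"delta_pos": [0,2,0],"turn": 0,"grip": 1},
])

```text
time: 9.1
tcp_pos: [563.8, -33.8, 93.0]
orientation: [-1.202, -1.219, 1.22]
contact_force: [-2.4, -0.7, 7.5]
gripper_width: -0.0
```

>>> send_rows([
  {"delta_pos": [0,1,0],"turn": 0,"grip": 1},
  {"delta_pos": [0,1,0],"turn": 0,"grip": 1},
])

```text
time: 9.3
tcp_pos: [563.8, -33.8, 93.0]
orientation: [-1.202, -1.219, 1.22]
contact_force: [-4.4, 0.1, 9.6]
gripper_width: -0.3
```

```bash
python3 - <<'E'
from h import *
im=viewer.read_camera("side")[:,:,::-1];cv2.imwrite("pics/side8.png",cv2.resize(im[120:340,180:400],None,fx=2.7,fy=2.7,interpolation=cv2.INTER_CUBIC))
E
```

```text
(no output)
```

View pics/side8.png

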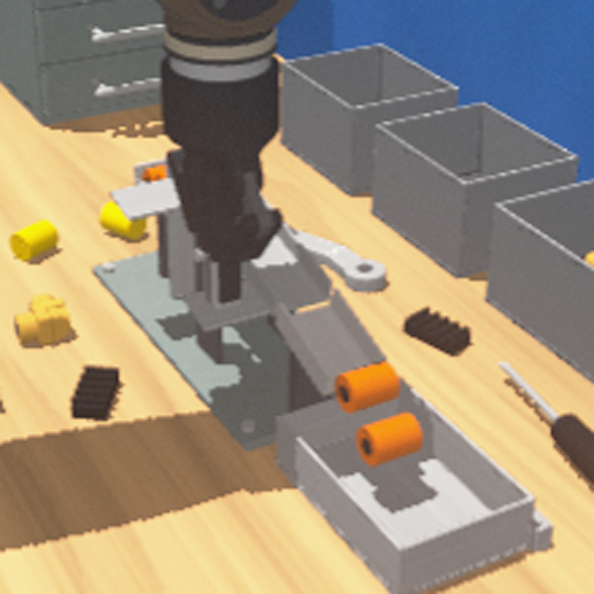

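The gate is at its stop (held at z=93 with force rising to 9.6 N). Both spacers are leaving the chute into the tray, at (365,388) and (390,440). I'll lift clear and retreat.

>>> send_rows([
  {"delta_pos": [0,-1,0],"turn": 0,"grip": 1},
  {"delta_pos": [0,-10,0],"turn": 0,"grip": 1},
  {"delta_pos": [0,-40,0],"turn": 0,"grip": 1},
  {"delta_pos": [0,-80,10],"turn": 0,"grip": 1},
  {"delta_pos": [0,-110,40],"turn": 0,"grip": 1},
  {"delta_pos": [0,-120,80],"turn": 0,"grip": 1},
  {"delta_pos": [0,-120,110],"turn": 0,"grip": 1},
  {"delta_pos": [0,-120,120],"turn": 0,"grip": 1},
  {"delta_pos": [0,-120,120],"turn": 0,"grip": 1},
  {"delta_pos": [0,-120,120],"turn": 0,"grip": 1},
])

```text
time: 10.35
tcp_pos: [444.4, -35.5, 211.3]
orientation: [-1.203, -1.22, 1.219]
contact_force: [0.5, -0.1, -0.3]
gripper_width: -0.0
```

```bash
python3 st.py; python3 - <<'E'
from h import *
im=viewer.read_camera("side")[:,:,::-1];cv2.imwrite("pics/side9.png",cv2.resize(im[120:340,180:400],None,fx=2.7,fy=2.7,interpolation=cv2.INTER_CUBIC))
im=viewer.read_camera("top")[:,:,::-1];cv2.imwrite("pics/top9.png",cv2.resize(im[125:330,130:460],None,fx=2.4,fy=2.4,interpolation=cv2.INTER_CUBIC))
E
```

```text
t 10.35 tcp [444.39 -35.54 211.3 ] F [ 0.48 -0.06 -0.27] w -0.015223357363289893 
q [-0.31 -0.22  2.14  0.    1.23 -1.89]
[[-0.01  0.   -1.  ]
 [ 1.    0.   -0.01]
 [ 0.   -1.   -0.  ]]
```

View pics/side9.png

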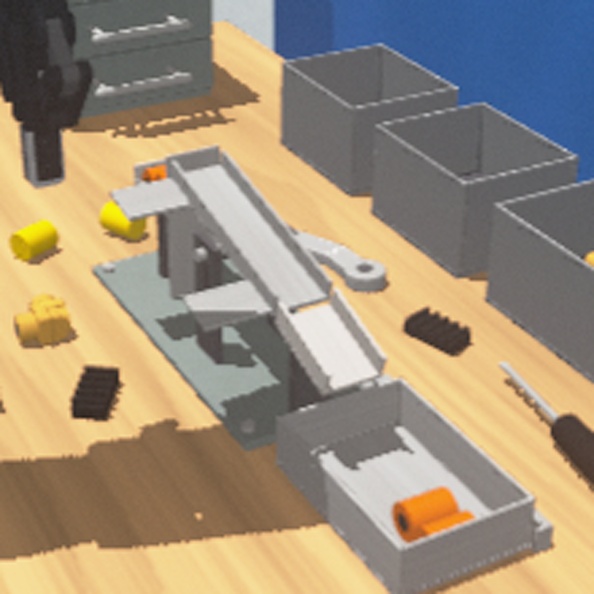

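View pics/top9.png

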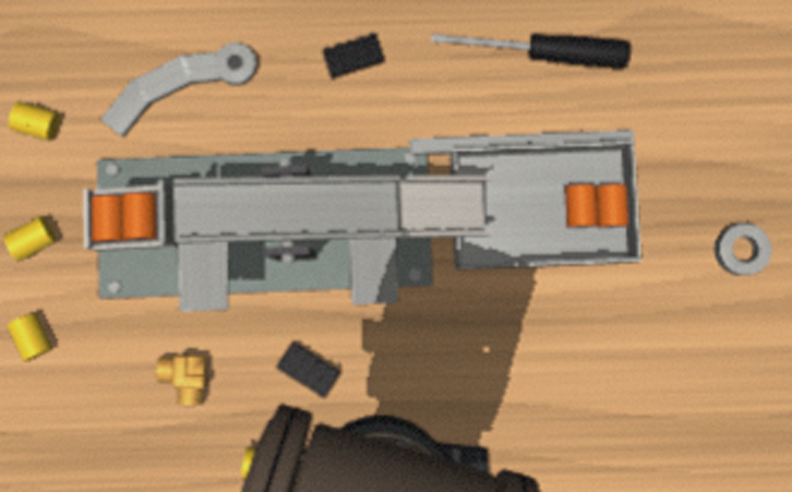

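Both orange spacers lie in the tray at (580/612,205), the gate is tipped right, the two full-chute spacers and the bystanders are in place, and the hand is clear. I'll wait a moment and confirm nothing is still moving.

>>> send_rows([
  {"delta_pos": [0,0,0],"turn": 0,"grip": 1},
  {"delta_pos": [0,0,0],"turn": 0,"grip": 1},
  {"delta_pos": [0,0,0],"turn": 0,"grip": 1},
  {"delta_pos": [0,0,0],"turn": 0,"grip": 1},
  {"delta_pos": [0,0,0],"turn": 0,"grip": 1},
  {"delta_pos": [0,0,0],"turn": 0,"grip": 1},
])

```text
time: 11.05
tcp_pos: [443.8, -35.5, 211.3]
orientation: [-1.203, -1.219, 1.219]
contact_force: [-0.0, -0.3, -0.7]
gripper_width: 0.0
```

```bash
python3 - <<'E'
from h import *
im=viewer.read_camera("top")[:,:,::-1]
n=cv2.resize(im[125:330,130:460],None,fx=2.4,fy=2.4,interpolation=cv2.INTER_CUBIC);o=cv2.imread("pics/top9.png")
d=cv2.GaussianBlur(cv2.absdiff(n,o).max(2),(7,7),0);print("max change",d.max(),(d>25).sum())
f=cv2.absdiff(cv2.imread("pics/top0.png"),np.ascontiguousarray(im));print("bystander change", [(k,int(cv2.blur(f.max(2),(5,5))[y0:y1,x0:x1].max())) for k,(x0,x1,y0,y1) in dict(jaw=(170,240,140,182),pad=(262,292,137,158),driver=(305,395,135,155),elbow=(193,220,268,295),pad2=(243,273,265,292),collar=(425,453,215,242),left=(164,198,200,228)).items()])
E
python3 -c "from workcell import bot; print(bot.close_job())"
```

```text
max change 87 1080
bystander change [('jaw', 16), ('pad', 15), ('driver', 16), ('elbow', 16), ('pad2', 16), ('collar', 15), ('left', 14)]
the job is handed in; nothing more can be done
None
```

```bash
python3 - <<'E'
from h import *
im=viewer.read_camera("top")[:,:,::-1]
n=cv2.resize(im[125:330,130:460],None,fx=2.4,fy=2.4,interpolation=cv2.INTER_CUBIC);o=cv2.imread("pics/top9.png")
d=cv2.GaussianBlur(cv2.absdiff(n,o).max(2),(7,7),0);ys,xs=np.where(d>25);print(xs.min(),xs.max(),ys.min(),ys.max())
cv2.imwrite("pics/top10.png",n)
E
```

```text
the job is handed in; nothing more can be done
```

I did the job as asked and handed it in after about 11 s of robot time; one late check was left unresolved.

**Tray:** I pushed it with the open fingers until its far wall seated on the stop bar. The force rose to 12 N and it moved no further. Its centre measured (619, -178) against a target of about (620, -177).

**Gate:** I pressed the right tab down with shut fingertips until the gate stopped moving, at z = 93 mm and 9.6 N, then lifted and backed away.

**Last views:**
- Both spacers were in the tray and the gate was tipped right.
- The full chute's two spacers and the bystanders matched the first picture, within image noise.
- The hand was clear.

**Unresolved check:** A comparison of two top views 0.7 s apart found a small changed area (1080 pixels of the enlarged crop). I handed in from that same step before finding where it was, and the camera was closed afterwards. The likeliest cause is the spacers still rolling slightly inside the tray, or the arm settling, but I did not confirm it.

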